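# Find the hidden carriage notch with the coupling pin

### The job

Fit the orange-handled coupling pin to the specimen shuttle: take it from the rack, put its tip down through the slot at the end with the orange dot, lightly onto the sprung rail inside, and slide it along the slot, lightly pressed, until it drops into the hidden notch of the carriage. Stop there at once without shoving the carriage along, let the pin down until its collar lies flat on the cover, and let go of it standing there. Press gently throughout, about 5 N, and leave the blue spare pin, the beaker, the purple box and the jar where they are.

Things in the scene. Friction and masses are not known exactly. Their poses are not given: they have to be found in the camera images.
- instrument: The specimen shuttle unit: low white housing fixed to the bench, 120 (its x) x 330 (its y) x 60 mm high, white top cover; origin at the centre of its underside, z up. A straight slot 16 mm wide runs along y at x = 0, from y = -100 mm (end with the 16 mm orange dot, which is at y = -125) to y = +30. At y = +122 mm a black cup 64 mm across with a white ring stands 36 mm above the cover.
- slot_start (a point): Point on the slot's centre line at the height of the cover's top, 12 mm inside the end of the slot with the orange dot: where the tip is put in. Axes as the housing: y runs along the slot towards the cup.
- slot_mid (a point): Middle of the slot, at the height of the cover's top. Under the whole slot, 18 mm below this height, lies a black rail 14 mm wide. Pushed down it gives way on springs: about 2 N at first touch, 0.7 N more per mm, up to 6 mm, then it is hard. It has one notch across its full width, 14 mm long along the slot, 12 mm deep, with upright walls, hidden and not measured.
- carriage (a joint): How far the hidden carriage, which bears the rail and its notch, has been shoved along the slot from where it was parked (m): 0 at the start, grows towards the cup. A friction brake of about 10 N holds it. Parked, the notch's centre lies anywhere from y = -60 to y = +5 mm of the housing.
- rack: White plastic rack fixed to the bench, 130 (x) x 70 (y) x 35 mm high, origin at the centre of its underside; two 14 mm holes at x = -35 and +35 mm, a pin standing in each, in either order.
- pin_grip (a point): Centre of the orange square handle of the coupling pin, 18 x 18 mm, 46 mm tall; x and y normal to its sides, z up along the pin. Below the handle: an aluminium collar 30 mm across, 5 mm thick, its underside 28 mm below this point, then a steel shank 10 mm across, its flat tip 54 mm below this point. About 0.12 kg. It starts upright in the rack, its collar on the rack's top.
- pin_tip (a point): The centre of the flat lower end of the coupling pin's shank. When the pin is seated it stands 8 mm deep in the notch.
- pin_collar (a point): The centre of the underside of the coupling pin's collar, 26 mm above the tip. On the untouched rail it stands 8 mm above the cover; seated in the notch it lies on the cover.
- pin: The coupling pin as a whole; origin at its tip, z up along the pin.
- spare: The spare pin, same shape but with a blue handle; origin at its tip. Not to be used.
- beaker: Clear glass beaker, 72 mm across, 90 mm high, loose; origin at the centre of its underside.
- tipbox: Purple pipette-tip box, 82 x 117 x 67 mm, loose; origin at the centre of its underside.
- jar: Orange jar with a white cap, 60 mm across, 75 mm high, loose; origin at the centre of its underside.
Mind the look-alikes: they are no part of the job. What is shaped like the pin but red is not meant.

How it is judged:
On the way, in this order (a step that is already met when the one before it is completed fails the run):
1. the pin's tip is put through the slot at the orange-dot end and rests on the rail there (contact force between pin and carriage above 0.3 N and x of pin_tip in the frame of instrument between -0.008 and 0.008 m and z of pin_tip in the frame of instrument between 0.025 and 0.044 m and y of pin_tip in the frame of instrument between -0.102 and -0.077 m), for 0.1 s.
2. the pin's tip slides along the rail, in contact with it, away from the orange-dot end (contact force between pin and carriage above 0.3 N and x of pin_tip in the frame of instrument between -0.008 and 0.008 m and z of pin_tip in the frame of instrument between 0.025 and 0.044 m and y of pin_tip in the frame of instrument between -0.074 and 0.02 m), for 0.05 s.
At the end, for the whole second after the job is handed in: The orange coupling pin stands released and at rest in the notch: its collar lies on the cover (underside within 2.5 mm of the cover's top), its shank is in the slot, tilted less than 7 degrees, and the carriage is within 8 mm of where it was parked (z of pin_collar in the frame of instrument between 0.057 and 0.0625 m and x of pin_tip in the frame of instrument between -0.008 and 0.008 m and y of pin_tip in the frame of instrument between -0.08 and 0.025 m and angle between pin_tip's own z axis and vertical below 0.12 rad and linear speed of pin below 0.02 m/s and contact force between pin and the fingers below 0.05 N and value of joint carriage between -0.008 and 0.008 m); the robot touches nothing.
It fails at once if the robot presses the held pin on the sprung rail with more than 15 N, or on the shuttle unit's cover with more than 30 N (contact force between pin and the fingers above 0.5 N and (contact force between pin and carriage above 15 N or contact force between pin and instrument above 30 N)).
It fails at once if the carriage is shoved more than 8 mm (value of joint carriage above 0.008 m or value of joint carriage below -0.008 m).
It fails at once if the blue spare pin is moved more than 15 mm (distance of spare from where it was at the start of the episode above 0.015 m).
It fails at once if the beaker, the purple box or the jar is moved more than 20 mm (distance of any of beaker, tipbox, jar from where it was at the start of the episode above 0.02 m).
It also fails if it takes over 72 s, if anything falls off the work surface, if the arm or the gripper's body presses on something with over 40 N, if the wrist force passes 120 N, or if a joint passes its speed limit or range.

### The arm

A 6-joint arm with a two-finger parallel gripper is mounted at the origin on the work surface. World frame = base frame: x ahead of the robot, y to its left, z up, the work surface at z = 0. Lengths are in m, angles in rad, forces in N, time in s.
With the tool pointing down it reaches from about 0.4 to 0.825 m from the base axis. Payload 7 kg.
Tool frame: the origin (TCP) lies on the mounting face of the last link; the fingertips stand 178 mm ahead of it and the grasp point (between the pads) lies arm.grip_depth ahead of it (arm.grip_depth is the distance from the TCP to the grasp point, in m); z points along the fingers, y is the direction in which the jaws open and shut (so a half turn about z gives the same grasp; the last joint's range is limited). The gripper opens to 88 mm and grips with 3 to 60 N. Pads are 19 mm wide; open, the fingers measure 130 mm over their backs; the gripper's body (78 mm by 193 mm) begins 47 mm behind the grasp point.
Start: joints at [-1.045, 0.359, 0.012, 0, -1.224, -0.288], TCP at [0.159, -0.656, 0.405] pointing down, gripper open.
Joint ranges: [-3.07, 3.07], [-1.43, 2.12], [-1.02, 1.25], [-3.03, 1.67], [-3.05, -0], [-3.03, 3.03]. Speed limits (rad/s): [2.39, 2.39, 3.01, 3.14, 3.14, 3.14].

### API

Orientations are given as [roll, pitch, yaw] about the fixed x, y, z axes, in that order (R = Rz(yaw) Ry(pitch) Rx(roll)).
In Python, from station import arm gives the robot as it stands.
- The arm moves only by the tool carry_out, never from a script. Its argument "targets" is a list that holds one entry, the list of rows, each a list of 7 numbers: the turn, a rotation vector about the tool's x, y, z in units of 8 degrees (1.0 is 8 degrees), then the shift along the tool's x, y, z in units of 2.5 cm (1.0 is 2.5 cm), then the opening, from -1 (shut) to 1 (fully open). A call has 1 to 20 rows; each row shifts and turns the commanded pose from where the row before left it, along the tool's axes as they then stand; what a row does not reach is not made up. A row lasts 1/8 s, in which the tool goes at most 62.5 mm and 10.7 degrees, less where a joint would pass 70% of its speed; a pose out of reach is approached as far as the arm can. A call with a number of a shift or a turn outside -1 to 1 is refused whole. A call with a gripper value outside its range is refused whole. The fingers move at their own pace and stop on an object; "squeeze" is the grip in N (left out, the last holds). Time passes only in rows, so rows that do not move let the fingers close. It gives the time, the measured TCP pose, the force and the opening at its end, in the units of the state.
- arm.get_state(): the state, without advancing time (a new reading comes with each control period).
- arm.grab_frame(name): name is "side" or "top" or "wrist"; returns (picture, depth): 400x640x3 uint8, red, green, blue; 400x640 float32, m along the optical axis (not along the pixel's ray), 0 where there is no reading.
- arm.camera_model(name): a dict with "camera_matrix" (3x3 intrinsics, pixels), "world_from_camera" (4x4, takes a point from camera to world coordinates). Camera axes: x right, y down, z forward; pixel columns grow to the right and rows downward; lengths in m; the calibration is good to about 2 mm. A picture is of the moment at which its call begins: read the wrist's pose just before it. camera_model takes no time and is no camera call; for the wrist camera it gives the pose at the moment of the call.
- arm.job_done(): hands the job in, once; it reports no verdict.
Trained networks look in the newest picture that a camera, given by its name, has taken for a name from the list of things; names that differ only in an ending like _2 or _b are one class to them, and where a whole thing is asked for, a point or a joint stands for the part that bears it (a point fixed in the world has none). Each returns a list of dicts, best first, with "conf" (0 to 1); they miss things now and then, are a little off and sometimes report something else, mostly with a low value. They report only what shows in the picture. A call takes as long as a camera call. They do not tell look-alikes from the thing itself.
- arm.spot_in(camera, query): "point" ([row, column] in pixels, amid what is visible of it).
- arm.landmark_of(camera, query): "point" ([row, column] in pixels: a listed point, or the origin of a listed thing).
The state is a dict: "t": time; "q": joint angles; "qd": joint speeds; "joint_efforts": joint torques, N m; "eef_pos": TCP position; "ee_rot": TCP orientation; "force": force on the tool from outside, world axes, zero at the start; "moment": the same for the moment, N m; "width": finger opening in m.
Only numpy, scipy, OpenCV 4.12 (cv2) and the standard library are available. Lean on these libraries where they do the work, as an engineer would, in place of code of your own. Each camera call takes 0.05 s, during which the arm holds its last target.

## Working session

There is one attempt and no reset: what is moved stays moved. The work goes in short steps, Python scripts to look and compute and a tool call to move; the robot and the scene stay as the last step left them, time stands still between calls to the robot, and variables do not carry over. Pictures are saved under pics/ and viewed, and the job is handed in when it is done.

Besides the shell and the picture viewer there is one more tool, called in YAML: its name, and indented under it one key for each argument. carry_out: Moves the arm, as the interface text tells. Its arguments: {"type":"object","properties":{"targets":{"type":"array"},"squeeze":{"type":"number"}},"required":["targets"]}

```bash
ls; mkdir -p pics
python3 - <<'E'
from station import arm
import cv2,numpy as np
s=arm.get_state(); print(s, arm.grip_depth)
for n in ["top","side"]:
    p,d=arm.grab_frame(n); cv2.imwrite(f"pics/{n}0.png",p[:,:,::-1]); np.savez(f"pics/{n}0.npz",p=p,d=d)
    m=arm.camera_model(n); print(n,m)
    for q in ["pin_grip","spare","slot_start","slot_mid","instrument","rack"]:
        print(q,[(np.round(r["point"],1).tolist(),round(r["conf"],2)) for r in arm.landmark_of(n,q)[:4]])
E
```

```text
pics
{'t': 0.0, 'q': array([-1.04492588e+00,  3.59374427e-01,  1.10599150e-02, -3.59317686e-04,
       -1.22408920e+00, -2.88094333e-01]), 'qd': array([-0.00115603, -0.00088197,  0.00090117, -0.00075024, -0.00025613,
       -0.00062276]), 'joint_efforts': array([ 7.48235880e-05, -5.82715237e+01,  2.93063557e+01,  6.99765980e+00,
        6.99490993e-03, -1.30438784e-04]), 'eef_pos': array([ 0.15894083, -0.65581794,  0.40372931]), 'ee_rot': array([ 3.13995554e+00, -1.32882583e-04, -2.90393880e+00]), 'force': array([-0.47668594, -0.20861778,  0.64001442]), 'moment': array([-0.02084326,  0.01956815,  0.0259716 ]), 'width': 0.08725338531236557} 0.1593
top {'camera_matrix': array([[388.06067398,   0.        , 325.87988177],
       [  0.        , 388.06067398, 201.36440601],
       [  0.        ,   0.        ,   1.        ]]), 'world_from_camera': array([[ 0.02627986, -0.98627079,  0.16303161,  0.45271304],
       [-0.99887712, -0.01947683,  0.04318749, -0.01928365],
       [-0.03941922, -0.1639835 , -0.98567517,  0.93376265],
       [ 0.        ,  0.        ,  0.        ,  1.        ]])}
p
[... 382 characters left out ...]
10791784],
       [  0.        , 418.86452791, 192.14868693],
       [  0.        ,   0.        ,   1.        ]]), 'world_from_camera': array([[ 0.85702442, -0.37276166,  0.35574975,  0.31256307],
       [-0.51497709, -0.59612583,  0.615981  , -0.46190979],
       [-0.01754249, -0.71111373, -0.70285811,  0.63401128],
       [ 0.        ,  0.        ,  0.        ,  1.        ]])}
pin_grip [([169.7, 209.0], 0.74), ([131.4, 251.3], 0.69), ([161.9, 250.9], 0.54)]
spare [([163.3, 277.7], 0.48), ([324.1, 363.9], 0.2)]
slot_start [([344.6, 414.7], 0.57)]
slot_mid [([321.3, 389.2], 0.96)]
instrument [([323.0, 368.6], 0.89)]
rack [([175.3, 266.8], 0.8), ([188.9, 390.8], 0.41), ([320.5, 389.8], 0.21)]
```

View pics/top0.png

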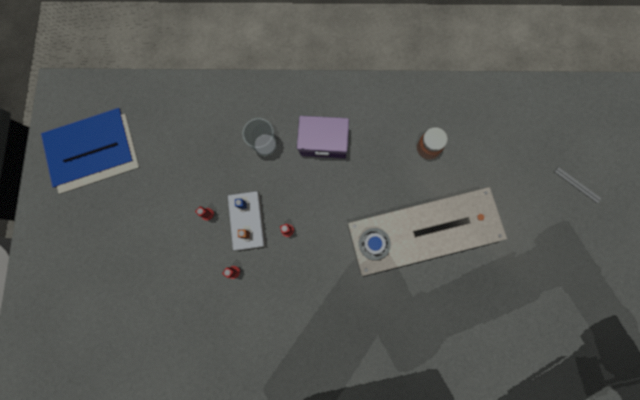

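View pics/side0.png

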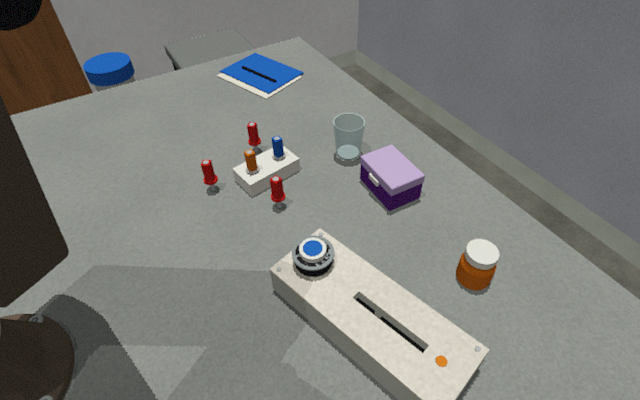

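Top picture, as row/column. Things shaped like the pin:
- Orange pin in the rack at (233,243), which is the one I want.
- Blue spare in the rack at (203,240).
- Red look-alikes at (213,205), (272,232) and (230,287).

The shuttle has its orange dot at (217,480), its slot at columns 414–470 and its cup at (243,375). The tip box, jar and beaker lie on the far side.

```bash
cat > h.py <<'E'
from station import arm
import cv2,numpy as np
def ray(n,rc,M=None):
    M=M or arm.camera_model(n);K=M["camera_matrix"];T=M["world_from_camera"]
    d=T[:3,:3]@np.linalg.inv(K)@np.array([rc[1],rc[0],1.]);return T[:3,3],d
def atz(n,rc,z,M=None):
    o,d=ray(n,rc,M);return o+d*(z-o[2])/d[2]
def proj(n,P,M=None):
    M=M or arm.camera_model(n);T=np.linalg.inv(M["world_from_camera"]);c=T[:3,:3]@np.asarray(P)+T[:3,3];u=M["camera_matrix"]@c;return (u[1]/u[2],u[0]/u[2])
E
python3 - <<'E'
from h import *
for n in ["top","side"]:
    z=np.load(f"pics/{n}0.npz");p=z['p'];d=z['d']
    hsv=cv2.cvtColor(p,cv2.COLOR_RGB2HSV)
    M=arm.camera_model(n)
    for name,lo,hi in [("orange",(7,140,90),(20,255,255)),("red",(0,150,60),(5,255,255)),("blue",(100,120,50),(125,255,255))]:
        m=cv2.inRange(hsv,lo,hi);k,l,st,c=cv2.connectedComponentsWithStats(m)
        for i in range(1,k):
            if st[i,4]<12: continue
            mm=(l==i)&(d>0); zz=np.median(d[mm]) if mm.any() else 0
            o,dr=ray(n,(c[i][1],c[i][0]),M); w=o+dr*zz
            print(n,name,np.round(c[i][::-1],1),st[i].tolist(),np.round(w,3))
    # slot dark
im=cv2.imread("pics/top0.png")
cv2.imwrite("pics/t_inst.png",cv2.resize(im[180:280,340:515],None,fx=4.5,fy=4.5,interpolation=cv2.INTER_CUBIC))
cv2.imwrite("pics/t_rack.png",cv2.resize(im[180:290,180:310],None,fx=5,fy=5,interpolation=cv2.INTER_CUBIC))
E
```

```text
top orange [216.8 480.5] [479, 215, 4, 4, 13] [ 0.569 -0.327  0.061]
top red [213.4 207.2] [200, 209, 13, 11, 53] [0.567 0.301 0.034]
top red [231.  288.4] [283, 225, 10, 11, 43] [0.53  0.105 0.035]
top red [271.6 233.8] [228, 267, 11, 11, 57] [0.433 0.228 0.034]
top blue [146.7  85.4] [41, 108, 91, 79, 4354] [0.735 0.638 0.007]
top blue [204.2 241.7] [238, 200, 7, 8, 24] [0.584 0.208 0.079]
top blue [243.  374.7] [369, 237, 12, 13, 123] [ 0.503 -0.089  0.097]
side orange [160.6 250.6] [244, 149, 13, 22, 167] [0.517 0.195 0.069]
side orange [275.2 473. ] [456, 253, 40, 37, 779] [ 0.726 -0.24   0.035]
side orange [360.7 441. ] [436, 356, 11, 11, 92] [ 0.569 -0.328  0.061]
side red [135.4 253.1] [247, 123, 14, 23, 152] [0.565 0.296 0.051]
side red [173.3 208.5] [201, 160, 16, 25, 195] [0.431 0.223 0.053]
side red [190.5 276.8] [270, 177, 15, 25, 214] [0.53  0.104 0.05 ]
side blue [ 68.5 108.4] [83, 52, 51, 34, 1331] [ 0.349  1.115 -0.088]
side blue [ 72.1 261.5] [220, 53, 83, 40, 1646] [0.736 0.632 0.006]
side blue [146.9 277.4] [272, 137, 11, 20, 163] [0.585 0.207 0.068]
side blue [247.8 312.2] [303, 241, 19, 15, 224] [ 0.503 -0.09   0.097]
```

View pics/t_inst.png

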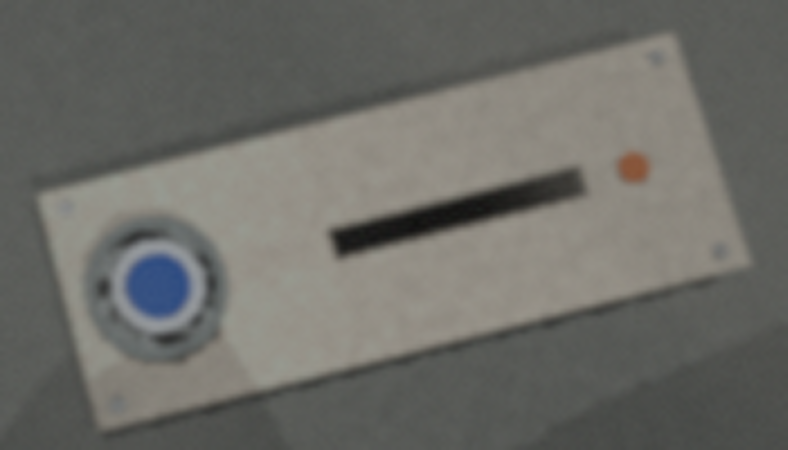

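View pics/t_rack.png

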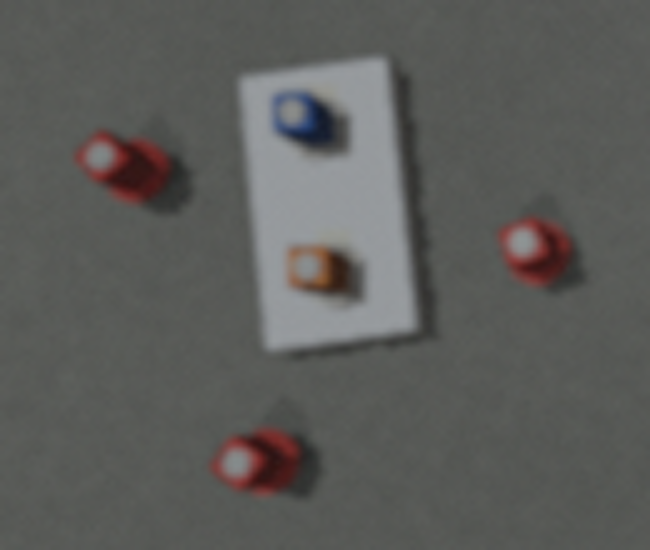

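```bash
cat >> h.py <<'E'
from scipy.spatial.transform import Rotation as Ro
def Rt():
    s=arm.get_state(); return s["eef_pos"],Ro.from_euler("xyz",s["ee_rot"])
def plan(P,yaw=None,n=None):
    """total turn (8deg units) then shift (2.5cm units) in tool axes after turning"""
    p,R=Rt(); Rd=R if yaw is None else Ro.from_euler("xyz",[np.pi,0,yaw])
    rv=(R.inv()*Rd).as_rotvec()/np.radians(8)
    sh=Rd.inv().apply(np.asarray(P)-p)/0.025
    m=max(abs(sh).max(),abs(rv).max()); n=n or int(np.ceil(m))
    print("turn tot",rv.round(3),"shift tot (after turn)",sh.round(3),"n",n,"per row",(rv/n).round(3),(sh/n).round(3))
E
python3 - <<'E'
from h import *
m=arm.camera_model("wrist");p,R=Rt();T=m["world_from_camera"]
print("cam in tool",R.inv().apply(T[:3,3]-p), R.inv().as_matrix()@T[:3,:3],m["camera_matrix"])
sy=np.array([-.066,.238,0])/.247; dot=np.array([.569,-.3275,.06]); print("slot_start",dot+sy*.037,"slot mid",dot+sy*.090)
plan([0.53,-0.30,0.405])
E
```

```text
cam in tool [ 0.06713433 -0.00077612  0.02096827] [[-2.73321592e-04 -9.68328965e-01 -2.49677676e-01]
 [ 9.99999913e-01 -3.43101874e-04  2.35959876e-04]
 [-3.14151660e-04 -2.49677589e-01  9.68328974e-01]] [[353.53503674   0.         316.90762668]
 [  0.         353.53503674 199.89658853]
 [  0.           0.           1.        ]]
slot_start [ 0.55911336 -0.29184818  0.06      ] slot mid [ 0.54495142 -0.24077935  0.06      ]
turn tot [0. 0. 0.] shift tot (after turn) [-1.7778e+01  1.0341e+01 -1.2000e-02] n 18 per row [0. 0. 0.] [-0.988  0.575 -0.001]
```

carry_out:
  targets:
    - [[0,0,0,-0.99,0.57,0,1],[0,0,0,-0.99,0.57,0,1],[0,0,0,-0.99,0.57,0,1],[0,0,0,-0.99,0.57,0,1],[0,0,0,-0.99,0.57,0,1],[0,0,0,-0.99,0.57,0,1],[0,0,0,-0.99,0.57,0,1],[0,0,0,-0.99,0.57,0,1],[0,0,0,-0.99,0.57,0,1],[0,0,0,-0.99,0.57,0,1],[0,0,0,-0.99,0.57,0,1],[0,0,0,-0.99,0.57,0,1],[0,0,0,-0.99,0.57,0,1],[0,0,0,-0.99,0.57,0,1],[0,0,0,-0.99,0.57,0,1],[0,0,0,-0.99,0.57,0,1],[0,0,0,-0.99,0.57,0,1],[0,0,0,-0.99,0.57,0,1],[0,0,0,0,0,0,1],[0,0,0,0,0,0,1]]

```text
t: 3.2
eef_pos: [0.5313, -0.3018, 0.4046]
ee_rot: [3.142, -0.0, -2.903]
force: [0.6, -0.2, 0.9]
width: 0.0879
```

Run:
```python
from h import *
s=arm.get_state();print(s["t"],s["eef_pos"],s["ee_rot"],s["force"],s["q"])
M=arm.camera_model("wrist");p,d=arm.grab_frame("wrist");cv2.imwrite("pics/w1.png",p[:,:,::-1]);np.savez("pics/w1.npz",p=p,d=d,K=M["camera_matrix"],T=M["world_from_camera"])
for q in ["slot_start","slot_mid"]:
    for r in arm.landmark_of("wrist",q)[:2]: print(q,r["point"],r["conf"],atz("wrist",r["point"],.06,M))
```

```text
3.2 [ 0.53132919 -0.30181364  0.40462758] [ 3.14152237e+00 -2.24031338e-04 -2.90348178e+00] [ 0.57118606 -0.2428892   0.94660141] [-1.97299469e-01  2.54598786e-01 -1.35842145e-01  3.32686029e-05
 -1.18058817e+00 -1.13539865e+00]
slot_start [212.9, 319.4] 0.92 [ 0.55913199 -0.29329809  0.06      ]
slot_mid [212.5, 371.8] 0.78 [ 0.54696854 -0.24479664  0.06      ]
```

View pics/w1.png

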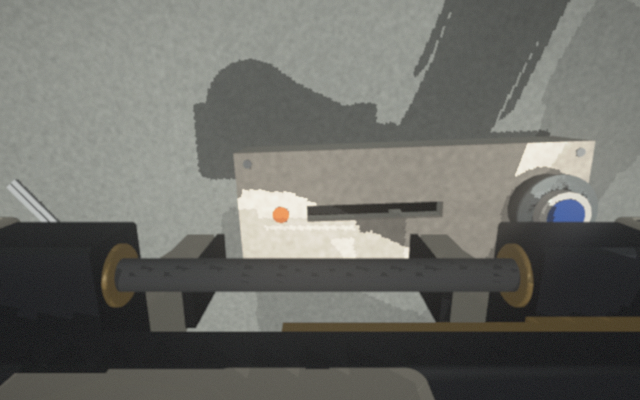

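Run:
```python
from h import *
im=cv2.imread("pics/w1.png");cv2.imwrite("pics/w1c.png",cv2.resize(im[180:250,260:460],None,fx=4,fy=4,interpolation=cv2.INTER_CUBIC))
z=np.load("pics/w1.npz");M=dict(camera_matrix=z["K"],world_from_camera=z["T"])
hsv=cv2.cvtColor(z["p"],cv2.COLOR_RGB2HSV);m=cv2.inRange(hsv,(5,150,120),(20,255,255));k,l,st,c=cv2.connectedComponentsWithStats(m)
for i in range(1,k):
    if st[i,4]>30: print(c[i][::-1],st[i],atz("w",c[i][::-1],.06,M))
# slot dark mask
g=cv2.cvtColor(z["p"],cv2.COLOR_RGB2GRAY)
for col in range(302,446,6):
    v=g[196:226,col]; dark=np.where(v<70)[0]
    if len(dark): print(col,196+dark.min(),196+dark.max())
print(g[210,300:315],g[210,432:446],g[208:216,395])
```

```text
[214.79090909 279.85454545] [274 208  13  14 110] [ 0.56986403 -0.32958313  0.06      ]
320 213 213
326 213 213
332 207 207
338 206 209
344 206 212
350 205 213
356 205 213
362 205 212
368 205 212
374 205 212
380 204 212
386 204 212
392 204 208
398 204 208
404 203 211
410 203 211
416 203 211
422 203 210
428 203 210
434 202 210
[233 234 235 237 238 238 220 153  89  70  71  73  76  71  74] [ 53  59  60  62  76  91  98  97  97  99 116 133 142 143] [ 62  90 105 108 106 102 102  99]
```

View pics/w1c.png

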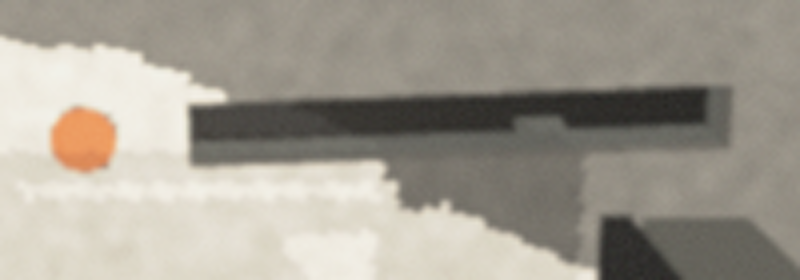

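Run:
```python
from h import *
z=np.load("pics/w1.npz");M=dict(camera_matrix=z["K"],world_from_camera=z["T"])
A=lambda r,c,zz=.06: atz("w",(r,c),zz,M)
s0=(A(206,307.5)+A(221.2,307.5))/2;s1=(A(201.7,443)+A(216.5,443))/2
print("wrist ends",s0,s1,np.linalg.norm(s1-s0),"width",np.linalg.norm(A(206,307.5)-A(221.2,307.5)))
u=(s1-s0)/np.linalg.norm(s1-s0);print("dir deg",np.degrees(np.arctan2(u[1],u[0])), "dot->s0",A(214.8,279.9)-s0)
for c in (388,394.5,401): 
    w=A(209.3,c,.042);print("notch y", -0.1+np.dot(w-s0,u))
# top cam corners
B=lambda x,y: atz("top",(180+y/4.5,340+x/4.5),.06)
t0=(B(578,166)+B(586,192))/2;t1=(B(331,232)+B(339,258))/2
print("top ends",t0,t1,np.linalg.norm(t1-t0));v=t1-t0;print(np.degrees(np.arctan2(v[1],v[0])))
c=[B(38,192),B(676,34),B(750,266),B(102,432)];print("corners",np.round(c,4));ctr=sum(c)/4;
e=(c[0]+c[3]-c[1]-c[2]);print(ctr,np.degrees(np.arctan2(e[1],e[0])),np.linalg.norm(e)/2,np.linalg.norm(c[0]-c[3]))
```

```text
wrist ends [ 0.56252665 -0.30416712  0.06      ] [ 0.5277941 -0.1798292  0.06     ] 0.1290978981194434 width 0.015140804560924878
dir deg 105.60717238324204 dot->s0 [ 0.00733603 -0.02537188  0.        ]
notch y -0.01964007109921871
notch y -0.013111073477058824
notch y -0.00658197035743345
top ends [ 0.56189376 -0.30271685  0.06      ] [ 0.52631537 -0.18078844  0.06      ] 0.12701322424004355
106.26710700938233
corners [[ 0.5495 -0.0333  0.06  ]
 [ 0.6362 -0.3517  0.06  ]
 [ 0.5207 -0.3825  0.06  ]
 [ 0.432  -0.0666  0.06  ]]
[ 0.53459643 -0.20852564  0.06      ] 105.45059325001083 0.3291035473244139 0.12208309456196183
```

Run:
```python
from h import *
plan([0.47,0.197,0.405],np.radians(-173))
```

```text
turn tot [-0.     0.001  0.822] shift tot (after turn) [-1.400e-02  2.012e+01 -8.000e-03] n 21 per row [-0.     0.     0.039] [-0.001  0.958 -0.   ]
```

carry_out:
  targets:
    - [[0,0,0.4,0,0,0,1],[0,0,0.42,0,1,0,1],[0,0,0,0,1,0,1],[0,0,0,0,1,0,1],[0,0,0,0,1,0,1],[0,0,0,0,1,0,1],[0,0,0,0,1,0,1],[0,0,0,0,1,0,1],[0,0,0,0,1,0,1],[0,0,0,0,1,0,1],[0,0,0,0,1,0,1],[0,0,0,0,1,0,1],[0,0,0,0,1,0,1],[0,0,0,0,1,0,1],[0,0,0,0,1,0,1],[0,0,0,0,1,0,1],[0,0,0,0,1,0,1],[0,0,0,0,1,0,1],[0,0,0,0,1,0,1],[0,0,0,0,1,0,1]]

```text
t: 5.85
eef_pos: [0.4715, 0.1695, 0.4049]
ee_rot: [3.141, 0.0, -3.019]
force: [-0.0, -0.6, 0.4]
width: 0.0877
```

carry_out:
  targets:
    - [[0,0,0,0,1,0,1],[0,0,0,0,0,0,1],[0,0,0,0,0,0,1]]

```text
t: 6.22
eef_pos: [0.4686, 0.1936, 0.4047]
ee_rot: [-3.142, -0.0, -3.019]
force: [-0.6, 0.3, 0.2]
width: 0.0877
```

Run:
```python
from h import *
s=arm.get_state();print(s["t"],s["eef_pos"],s["ee_rot"],s["force"],s["q"])
M=arm.camera_model("wrist");p,d=arm.grab_frame("wrist");cv2.imwrite("pics/w2.png",p[:,:,::-1]);np.savez("pics/w2.npz",p=p,d=d,K=M["camera_matrix"],T=M["world_from_camera"])
for q in ["pin_grip","spare"]:
    for r in arm.landmark_of("wrist",q)[:5]: print(q,r["point"],r["conf"],atz("wrist",r["point"],.063,M))
r0,c0=proj("wrist",(.515,.198,.07),M);print(r0,c0)
r0,c0=int(r0),int(c0)
cv2.imwrite("pics/w2c.png",cv2.resize(p[max(r0-60,0):r0+60,c0-70:c0+70,::-1],None,fx=4.5,fy=4.5,interpolation=cv2.INTER_CUBIC));print(max(r0-60,0),c0-70)
```

```text
6.225 [0.46856429 0.19357477 0.40472347] [-3.14152105e+00 -2.42121356e-06 -3.01852613e+00] [-0.61549815  0.27380558  0.17211919] [ 7.79774851e-01  8.01249657e-02 -3.51191799e-01  6.08029933e-05
 -1.13952520e+00 -2.22753007e+00]
pin_grip [236.5, 318.6] 0.89 [0.52003824 0.20084031 0.063     ]
pin_grip [235.3, 222.8] 0.76 [0.5301007  0.10925852 0.063     ]
pin_grip [149.3, 362.2] 0.69 [0.43226071 0.22959931 0.063     ]
pin_grip [287.8, 411.2] 0.55 [0.56275921 0.29958423 0.063     ]
233.74135007338649 316.30013364737323
173 246
```

View pics/w2.png

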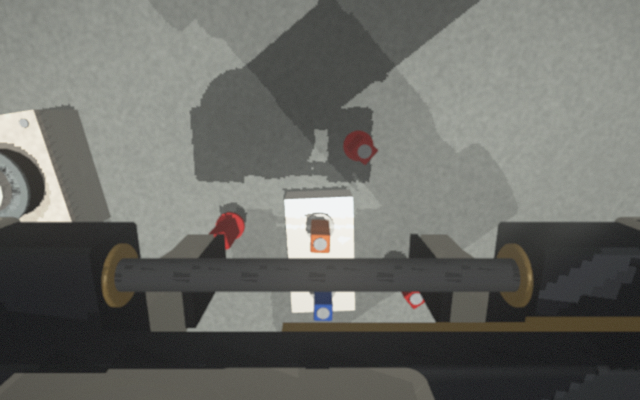

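View pics/w2c.png

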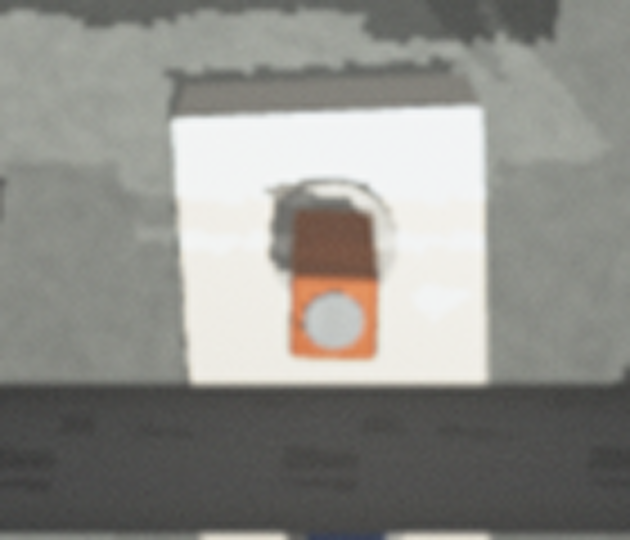

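Run:
```python
from h import *
z=np.load("pics/w2.npz");M=dict(camera_matrix=z["K"],world_from_camera=z["T"])
A=lambda x,y,zz=.086: atz("w",(173+y/4.5,246+x/4.5),zz,M)
c=[A(291,278),A(378,278),A(376,357),A(290,355)];print(np.round(c,4),np.linalg.norm(c[0]-c[1]),np.linalg.norm(c[1]-c[2]))
ctr=sum(c)/4;e=c[1]-c[0]+c[2]-c[3];print(ctr,np.degrees(np.arctan2(e[1],e[0]))-90)
print("disk",A(335,320))
p,R=Rt();print("tool yaw",np.degrees(Rt()[1].as_euler("xyz")))
for n,rc in [("top",(180+267/5,180+307/5))]: print(atz(n,rc,.086))
ctr=np.array([*ctr[:2],0])
plan([*ctr[:2],.063+.1593+.0])
```

```text
[[0.5108 0.1924 0.086 ]
 [0.5087 0.2096 0.086 ]
 [0.5254 0.2114 0.086 ]
 [0.5271 0.1942 0.086 ]] 0.017252767809058874 0.016822923458402396
[0.51803007 0.20189436 0.086     ] 6.315531720873821
disk [0.51857969 0.20221527 0.086     ]
tool yaw [ 1.79995123e+02  6.30892144e-03 -1.72989621e+02]
[0.51765896 0.20239153 0.086     ]
turn tot [0. 0. 0.] shift tot (after turn) [-2.001  0.095  7.299] n 8 per row [0. 0. 0.] [-0.25   0.012  0.912]
```

carry_out:
  targets:
    - [[0,0,0,-1,0.1,0,1],[0,0,0,-1,0,0.5,1],[0,0,0,0,0,1,1],[0,0,0,0,0,1,1],[0,0,0,0,0,1,1],[0,0,0,0,0,1,1],[0,0,0,0,0,1,1],[0,0,0,0,0,0.7,1],[0,0,0,0,0,0.5,1],[0,0,0,0,0,0.5,1],[0,0,0,0,0,0,1],[0,0,0,0,0,0,1]]

```text
t: 7.88
eef_pos: [0.5181, 0.203, 0.2251]
ee_rot: [3.141, 0.001, -3.018]
force: [1.0, 0.8, 1.2]
width: 0.0876
```

```bash
python3 - <<'E'
from h import *
plan([.518,.202,.2243])
for n in ["side","wrist"]:
    p,d=arm.grab_frame(n);cv2.imwrite(f"pics/{n}3.png",p[:,:,::-1])
E
python3 -c "
import cv2
im=cv2.imread('pics/side3.png');cv2.imwrite('pics/side3c.png',cv2.resize(im[60:220,170:350],None,fx=3.5,fy=3.5))"
```

```text
turn tot [0. 0. 0.] shift tot (after turn) [ 0.01  -0.038  0.032] n 1 per row [0. 0. 0.] [ 0.01  -0.038  0.032]
```

View pics/side3c.png

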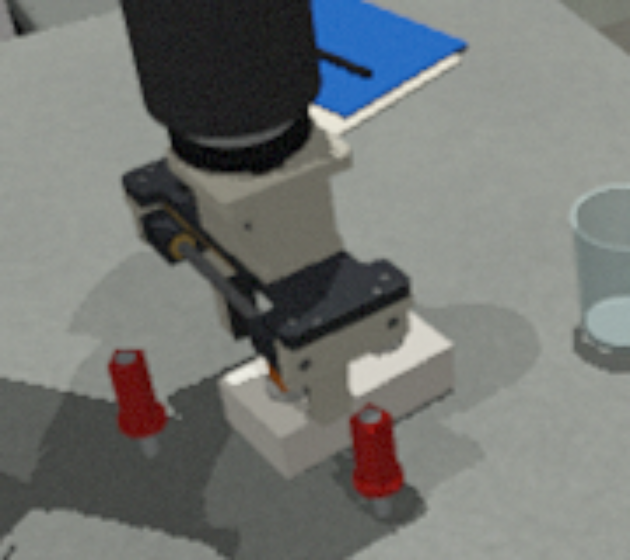

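View pics/wrist3.png

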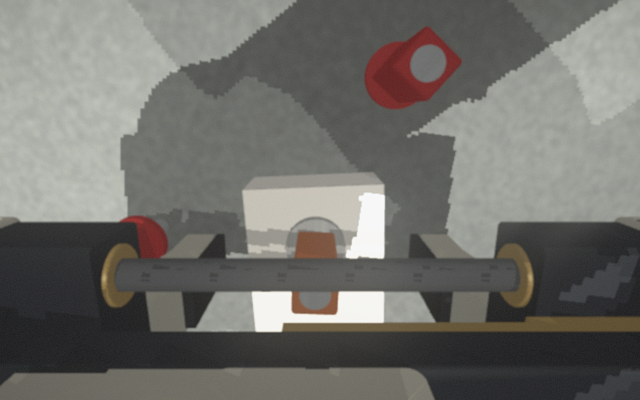

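The orange handle at (285,315) sits centred between the fingers, so I close on it.

carry_out:
  targets:
    - [[0,0,0,0,0,0,-1],[0,0,0,0,0,0,-1],[0,0,0,0,0,0,-1],[0,0,0,0,0,0,-1],[0,0,0,0,0,0,-1],[0,0,0,0,0,0,-1],[0,0,0,0,0,0,-1],[0,0,0,0,0,0,-1]]
  squeeze: 30

```text
t: 8.98
eef_pos: [0.5179, 0.2028, 0.2247]
ee_rot: [-3.142, -0.0, -3.018]
force: [-0.1, 0.7, 0.2]
width: 0.0177
```

Run:
```python
from h import *
s=arm.get_state();print(s)
```

```text
{'t': 8.975, 'q': array([ 7.25344666e-01,  3.49887612e-01, -4.71355636e-01,  4.92584476e-05,
       -7.49609945e-01, -2.17282831e+00]), 'qd': array([ 0.00102772,  0.00075073,  0.001214  , -0.00050236, -0.00068605,
       -0.00131128]), 'joint_efforts': array([ 1.01340304e-01, -4.93689430e+01,  2.11547774e+01,  4.96253192e+00,
       -7.59007526e-02, -6.22331427e-03]), 'eef_pos': array([0.51789713, 0.20281804, 0.22466309]), 'ee_rot': array([-3.14153279e+00, -2.78628951e-05, -3.01824392e+00]), 'force': array([-0.06046898,  0.68628835,  0.21952873]), 'moment': array([-0.01480949, -0.00906955, -0.04805631]), 'width': 0.01766126767700827}
```

carry_out:
  targets:
    - [[0,0,0,0,0,-0.4,-1],[0,0,0,0,0,-0.8,-1],[0,0,0,0,0,-1,-1],[0,0,0,0,0,-1,-1],[0,0,0,0,0,-1,-1],[0,0,0,0,0,-0.8,-1],[0,0,0,0,0,0,-1],[0,0,0,0,0,0,-1]]

```text
t: 9.98
eef_pos: [0.5175, 0.2026, 0.3491]
ee_rot: [-3.142, -0.001, -3.019]
force: [-0.3, -0.1, -2.4]
width: 0.0182
```

Run:
```python
from h import *
s=arm.get_state();print(s["force"],s["width"])
M=arm.camera_model("wrist");p,d=arm.grab_frame("wrist");cv2.imwrite("pics/w4.png",p[:,:,::-1])
p,d=arm.grab_frame("side");cv2.imwrite("pics/s4.png",p[:,:,::-1])
plan([.559,-.293,.35],np.radians(-164.5))
```

```text
[-0.31187414 -0.11332946 -2.39904581] 0.018241548004919523
turn tot [-0.005 -0.012 -1.056] shift tot (after turn) [  3.701 -19.547  -0.052] n 20 per row [-0.    -0.001 -0.053] [ 0.185 -0.977 -0.003]
```

View pics/s4.png

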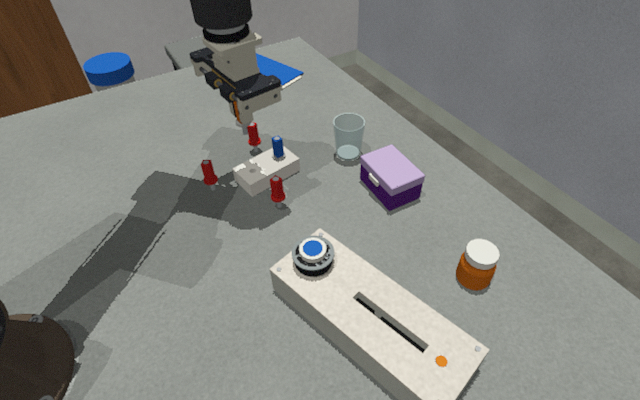

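View pics/w4.png

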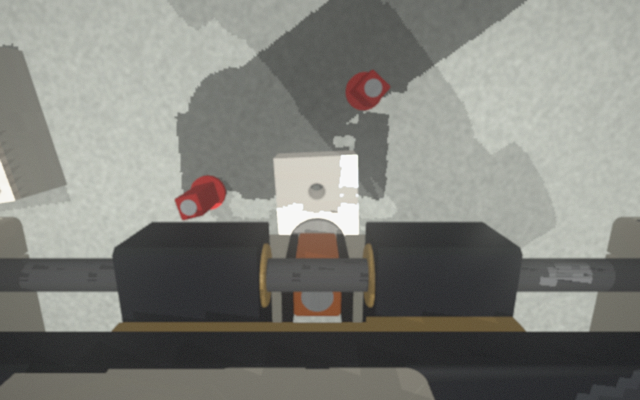

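carry_out:
  targets:
    - [[0,0,-0.5,0.18,-0.5,0,-1],[0,0,-0.55,0.19,-1,0,-1],[0,0,0,0.19,-1,0,-1],[0,0,0,0.19,-1,0,-1],[0,0,0,0.19,-1,0,-1],[0,0,0,0.19,-1,0,-1],[0,0,0,0.19,-1,0,-1],[0,0,0,0.19,-1,0,-1],[0,0,0,0.19,-1,0,-1],[0,0,0,0.19,-1,0,-1],[0,0,0,0.19,-1,0,-1],[0,0,0,0.19,-1,0,-1],[0,0,0,0.19,-1,0,-1],[0,0,0,0.19,-1,0,-1],[0,0,0,0.19,-1,0,-1],[0,0,0,0.19,-1,0,-1],[0,0,0,0.19,-1,0,-1],[0,0,0,0.19,-1,0,-1],[0,0,0,0.19,-1,0,-1],[0,0,0,0.19,-1,0,-1]]

```text
t: 12.58
eef_pos: [0.5526, -0.2929, 0.3485]
ee_rot: [3.141, -0.002, -2.872]
force: [-0.1, -0.5, -1.0]
width: 0.018
```

carry_out:
  targets:
    - [[0,0,0,0,0,0,-1],[0,0,0,0,0,0,-1]]

```text
t: 12.82
eef_pos: [0.5525, -0.2919, 0.3488]
ee_rot: [3.141, -0.001, -2.872]
force: [-0.6, -0.7, -0.7]
width: 0.0178
```

Run:
```python
from h import *
s=arm.get_state();print(s["force"],s["width"])
plan([.559,-.293,.2157+.073],np.radians(-164.5))
```

```text
[-0.57465894 -0.66406485 -0.74803588] 0.017787057008964303
turn tot [ 0.006 -0.009 -0.008] shift tot (after turn) [-0.24  -0.112  2.402] n 3 per row [ 0.002 -0.003 -0.003] [-0.08  -0.037  0.801]
```

Lower to about 13 mm above the cover and look.

carry_out:
  targets:
    - [[0,0,0,-0.12,-0.06,0.6,-1],[0,0,0,-0.12,-0.05,0.8,-1],[0,0,0,0,0,0.6,-1],[0,0,0,0,0,0.4,-1],[0,0,0,0,0,0,-1],[0,0,0,0,0,0,-1]]

```text
t: 13.58
eef_pos: [0.5595, -0.2932, 0.2902]
ee_rot: [-3.141, 0.001, -2.871]
force: [0.5, -0.0, -1.0]
width: 0.0179
```

Run:
```python
from h import *
s=arm.get_state();print(s["force"],s["width"])
plan([.559,-.293,.2157+.073],np.radians(-164.5))
for n in ["side","top","wrist"]:
    p,d=arm.grab_frame(n);cv2.imwrite(f"pics/{n}5.png",p[:,:,::-1]);np.savez(f"pics/{n}5.npz",p=p,d=d)
    for q in ["pin_tip","pin_collar"]: print(n,q,[(r["point"],round(r["conf"],2)) for r in arm.landmark_of(n,q)[:2]])
im=cv2.imread("pics/side5.png");cv2.imwrite("pics/side5c.png",cv2.resize(im[240:400,300:500],None,fx=3.5,fy=3.5,interpolation=cv2.INTER_CUBIC))
print(proj("side",(.559,-.293,.073)),proj("side",(.559,-.293,.06)))
```

```text
[ 0.54859574 -0.03755534 -0.95728639] 0.017882994398998195
turn tot [-0.004  0.005 -0.003] shift tot (after turn) [0.016 0.011 0.061] n 1 per row [-0.004  0.005 -0.003] [0.016 0.011 0.061]
side pin_tip [([207.2, 278.0], 0.89), ([188.7, 211.5], 0.75)]
side pin_collar [([328.7, 423.0], 0.9), ([196.7, 277.3], 0.71)]
top pin_tip [([231.2, 290.1], 0.7), ([212.6, 214.6], 0.55)]
top pin_collar [([229.9, 286.8], 0.62), ([270.7, 232.4], 0.48)]
wrist pin_tip [([227.3, 312.9], 0.98)]
wrist pin_collar [([244.6, 316.7], 0.87)]
(np.float64(339.66604755962413), np.float64(419.92730992884697)) (np.float64(343.90739421413144), np.float64(418.6167565370341))
```

View pics/side5c.png

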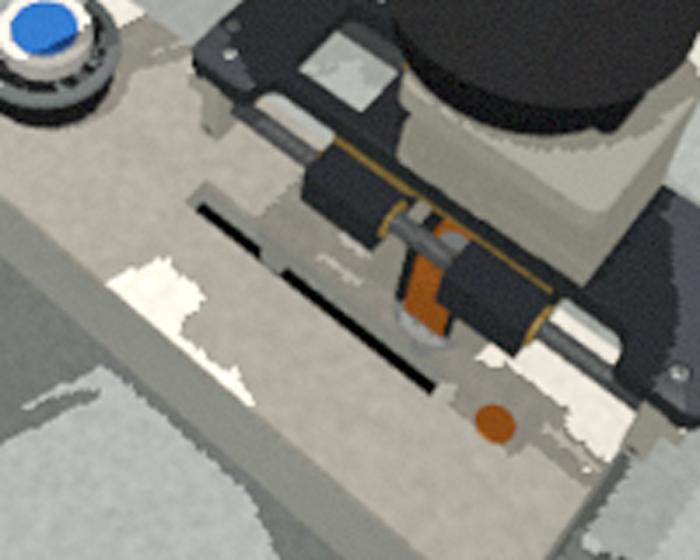

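View pics/wrist5.png

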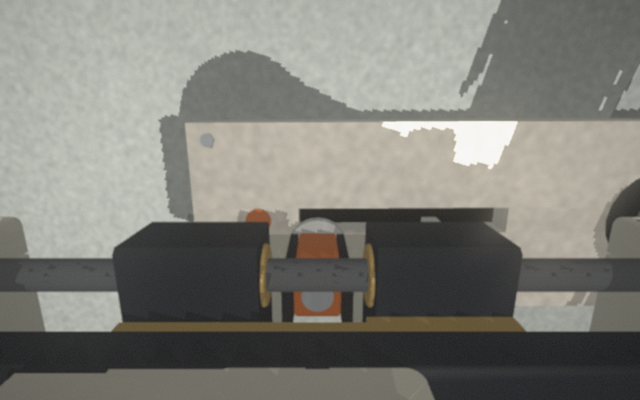

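Run:
```python
from h import *
print(atz("side",(328.7,423.0),.1005),atz("wrist",(244.6,316.7),.1005),atz("wrist",(227.3,312.9),.0745))
p,R=Rt();print(p, proj("side",[*p[:2],.1005]),proj("wrist",[*p[:2],.1005]),proj("wrist",[*p[:2],.0745]),proj("wrist",[*p[:2],.1515]))
im=cv2.imread("pics/wrist5.png");cv2.imwrite("pics/w5c.png",cv2.resize(im[190:330,230:410],None,fx=4.4,fy=4.2,interpolation=cv2.INTER_CUBIC))
```

```text
[ 0.5606538  -0.29139422  0.1005    ] [ 0.55918479 -0.29401114  0.1005    ] [ 0.55942178 -0.29623849  0.0745    ]
[ 0.55917886 -0.29315962  0.28980483] (np.float64(330.27280195966205), np.float64(423.01900069471316)) (np.float64(245.00712811977948), np.float64(318.31715764795337)) (np.float64(228.25878915229166), np.float64(318.13343345794533)) (np.float64(296.64336736029753), np.float64(318.88359150434593))
```

View pics/w5c.png

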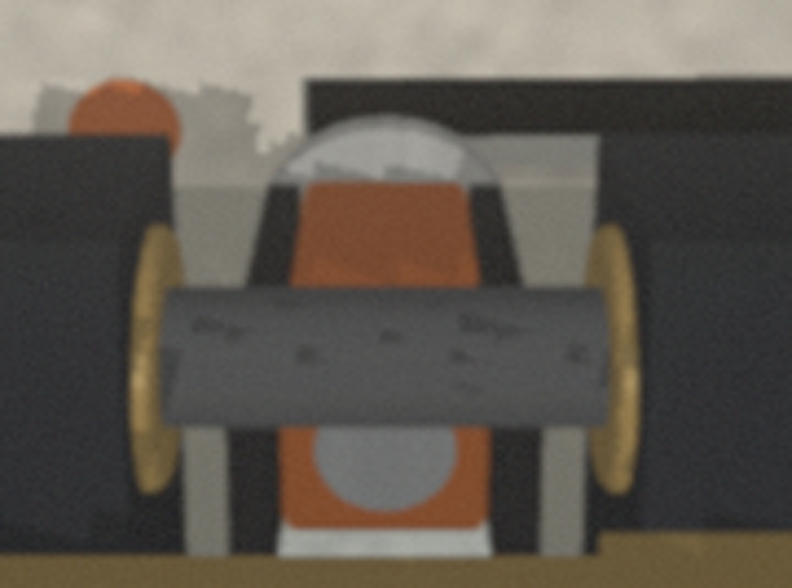

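Run:
```python
from h import *
p,R=Rt()
for rc in [(209,299.3),(233.6,299.3),(208.8,480),(208.5,491),(209,380)]:
    w=atz("wrist",rc,.06);print(rc,w,"tool",R.inv().apply(w-p)*1000)
u=np.array([np.cos(np.radians(105.5)),np.sin(np.radians(105.5)),0]);print(u,R.as_matrix()[:,1])
```

```text
(209, 299.3) [ 0.55505206 -0.30625322  0.06      ] tool [  7.50013388 -11.49804951 229.8048628 ]
(233.6, 299.3) [ 0.57052409 -0.30218375  0.06      ] tool [ -8.49684494 -11.70072175 229.80710499]
(208.8, 480) [ 0.52537356 -0.19931818  0.06      ] tool [  7.59553326  99.47900727 229.79449316]
(208.5, 491) [ 0.52339589 -0.19287945  0.06      ] tool [  7.78506038 106.21194357 229.79383851]
(209, 380) [ 0.54185188 -0.25847818  0.06      ] tool [  7.48570616  38.06704394 229.80023939]
[-0.26723838  0.96363045  0.        ] [-2.66600635e-01  9.63807083e-01 -9.33199480e-05]
```

carry_out:
  targets:
    - [[0,0,0,-0.02,0,0.3,-1],[0,0,0,0,0,0.3,-1],[0,0,0,0,0,0.3,-1],[0,0,0,0,0,0.2,-1],[0,0,0,0,0,0,-1],[0,0,0,0,0,0,-1]]

```text
t: 14.78
eef_pos: [0.5598, -0.293, 0.2623]
ee_rot: [-3.141, 0.0, -2.872]
force: [0.6, -1.4, -1.0]
width: 0.0175
```

```bash
cat >> h.py <<'E'
O=np.array([.5358,-.2073,0.]);U=np.array([np.cos(np.radians(105.5)),np.sin(np.radians(105.5)),0]);X=np.array([U[1],-U[0],0])
def fr(k=5):
    F=[];Z=[];Mo=[]
    for i in range(k):
        s=arm.get_state();F.append(s["force"]);Z.append(s["eef_pos"]);Mo.append(s["moment"])
        if i<k-1: arm.grab_frame("side")
    f=np.mean(F,0);p=np.mean(Z,0);d=p-O
    print("t",s["t"],"Fx(slot-x) %.2f Fy(slot) %.2f Fz %.2f"%(f@X,f@U,f[2]),"sd",np.std(F,0).round(2),"| inst x %.1f y %.1f tipz %.1f mm"%(d@X*1e3,d@U*1e3,(p[2]-.2157)*1e3),"mom",np.mean(Mo,0).round(3),"w %.4f"%s["width"])
E
python3 -c "
from h import *
fr()"
```

```text
t 14.975 Fx(slot-x) 0.04 Fy(slot) -0.20 Fz -1.11 sd [0.56 0.71 0.36] | inst x 0.2 y -89.0 tipz 46.7 mm mom [ 0.019  0.002 -0.02 ] w 0.0181
```

carry_out:
  targets:
    - [[0,0,0,0,0,0.1,-1],[0,0,0,0,0,0.1,-1],[0,0,0,0,0,0,-1]]

```text
t: 15.35
eef_pos: [0.5598, -0.293, 0.2572]
ee_rot: [-3.141, 0.0, -2.872]
force: [0.3, 0.7, 0.2]
width: 0.0182
```

```bash
python3 -c "
from h import *
fr()"
```

```text
t 15.55 Fx(slot-x) 0.09 Fy(slot) 0.09 Fz 0.48 sd [0.23 0.54 0.48] | inst x 0.2 y -89.0 tipz 41.6 mm mom [-0.001  0.062 -0.017] w 0.0176
```

carry_out:
  targets:
    - [[0,0,0,0,0,0.06,-1],[0,0,0,0,0,0.06,-1],[0,0,0,0,0,0,-1]]

```text
t: 15.92
eef_pos: [0.5598, -0.2931, 0.2543]
ee_rot: [-3.141, 0.0, -2.872]
force: [-0.4, -0.0, 2.7]
width: 0.0176
```

```bash
python3 -c "
from h import *
fr()"
```

```text
t 16.125 Fx(slot-x) -0.86 Fy(slot) -0.43 Fz 2.77 sd [0.49 0.43 0.52] | inst x 0.2 y -89.1 tipz 38.6 mm mom [-0.288  0.1    0.004] w 0.0182
```

carry_out:
  targets:
    - [[0,0,0,0,0.05,0,-1],[0,0,0,0,0.1,0,-1],[0,0,0,0,0.1,0,-1],[0,0,0,0,0.1,0,-1],[0,0,0,0,0.1,0,-1],[0,0,0,0,0.1,0,-1],[0,0,0,0,0.1,0,-1],[0,0,0,0,0.1,0,-1],[0,0,0,0,0.1,0,-1],[0,0,0,0,0,0,-1]]

```text
t: 17.38
eef_pos: [0.5539, -0.2722, 0.2541]
ee_rot: [3.141, -0.0, -2.872]
force: [0.3, -1.7, 2.6]
width: 0.0176
```

```bash
python3 -c "
from h import *
fr()"
```

```text
t 17.575 Fx(slot-x) 0.03 Fy(slot) -0.28 Fz 2.88 sd [0.23 0.95 0.26] | inst x 0.1 y -67.5 tipz 38.4 mm mom [-0.286 -0.212 -0.023] w 0.0174
```

carry_out:
  targets:
    - [[0,0,0,0,0.08,0,-1],[0,0,0,0,0.08,0,-1],[0,0,0,0,0.08,0,-1],[0,0,0,0,0,0,-1]]

```text
t: 18.08
eef_pos: [0.5524, -0.2665, 0.2542]
ee_rot: [3.142, 0.0, -2.872]
force: [1.6, -2.0, 3.0]
width: 0.0178
```

```bash
python3 -c "
from h import *
fr(4)"
```

```text
t 18.225 Fx(slot-x) 0.67 Fy(slot) -1.83 Fz 2.75 sd [0.33 0.61 0.69] | inst x 0.1 y -61.6 tipz 38.4 mm mom [-0.615 -0.254 -0.002] w 0.0178
```

carry_out:
  targets:
    - [[0,0,0,0,0.08,0,-1],[0,0,0,0,0.08,0,-1],[0,0,0,0,0,0,-1]]

```text
t: 18.6
eef_pos: [0.5513, -0.2627, 0.2542]
ee_rot: [3.142, 0.0, -2.872]
force: [1.6, -1.7, 2.9]
width: 0.0183
```

```bash
python3 -c "
from h import *
fr(4)"
```

```text
t 18.75 Fx(slot-x) 0.75 Fy(slot) -1.88 Fz 2.69 sd [0.25 0.32 0.37] | inst x 0.1 y -57.6 tipz 38.5 mm mom [-0.655 -0.229 -0.001] w 0.0183
```

carry_out:
  targets:
    - [[0,0,0,0,0.08,0,-1],[0,0,0,0,0.08,0,-1],[0,0,0,0,0.08,0,-1],[0,0,0,0,0,0,-1]]

```text
t: 19.25
eef_pos: [0.5497, -0.2569, 0.2542]
ee_rot: [3.141, -0.0, -2.872]
force: [1.0, -1.4, 2.8]
width: 0.0179
```

```bash
python3 -c "
from h import *
fr(4)"
```

```text
t 19.4 Fx(slot-x) 0.46 Fy(slot) -1.11 Fz 2.52 sd [0.14 0.4  0.44] | inst x 0.1 y -51.5 tipz 38.4 mm mom [-0.545 -0.226 -0.002] w 0.0178
```

carry_out:
  targets:
    - [[0,0,0,0,0.08,0,-1],[0,0,0,0,0.08,0,-1],[0,0,0,0,0,0,-1]]

```text
t: 19.77
eef_pos: [0.5486, -0.2531, 0.2542]
ee_rot: [3.142, -0.0, -2.872]
force: [0.2, -0.7, 2.2]
width: 0.0178
```

```bash
python3 -c "
from h import *
fr(4)"
```

```text
t 19.925 Fx(slot-x) -0.05 Fy(slot) -1.57 Fz 2.23 sd [0.31 0.52 0.29] | inst x 0.1 y -47.6 tipz 38.5 mm mom [-0.671 -0.235  0.027] w 0.0179
```

carry_out:
  targets:
    - [[0,0,0,0,0.08,0,-1],[0,0,0,0,0.08,0,-1],[0,0,0,0,0.08,0,-1],[0,0,0,0,0,0,-1]]

```text
t: 20.42
eef_pos: [0.547, -0.2472, 0.2542]
ee_rot: [3.141, -0.0, -2.872]
force: [0.7, -0.6, 2.4]
width: 0.0178
```

```bash
python3 -c "
from h import *
fr(4)"
```

```text
t 20.575 Fx(slot-x) 0.81 Fy(slot) -1.07 Fz 2.87 sd [0.43 0.57 0.46] | inst x 0.1 y -41.5 tipz 38.4 mm mom [-0.551 -0.224 -0.017] w 0.0177
```

carry_out:
  targets:
    - [[0,0,0,0,0.08,0,-1],[0,0,0,0,0.08,0,-1],[0,0,0,0,0.08,0,-1],[0,0,0,0,0,0,-1]]

```text
t: 21.08
eef_pos: [0.5454, -0.2415, 0.2542]
ee_rot: [3.141, -0.0, -2.872]
force: [-0.0, -2.0, 2.7]
width: 0.0179
```

```bash
python3 -c "
from h import *
fr(4)
p,d=arm.grab_frame('wrist');cv2.imwrite('pics/w6.png',p[150:300,150:600,::-1])"
```

```text
t 21.225 Fx(slot-x) 0.36 Fy(slot) -1.36 Fz 2.94 sd [0.55 0.46 0.62] | inst x 0.1 y -35.5 tipz 38.4 mm mom [-0.583 -0.233  0.013] w 0.0177
```

View pics/w6.png

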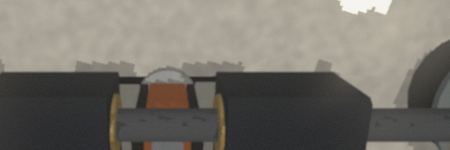

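carry_out:
  targets:
    - [[0,0,0,0,0.08,0,-1],[0,0,0,0,0.08,0,-1],[0,0,0,0,0.08,0,-1],[0,0,0,0,0,0,-1]]

```text
t: 21.78
eef_pos: [0.5438, -0.2357, 0.2542]
ee_rot: [3.141, 0.0, -2.872]
force: [0.0, -1.1, 2.7]
width: 0.0179
```

```bash
python3 -c "
from h import *
fr(4)"
```

```text
t 21.925 Fx(slot-x) -0.14 Fy(slot) -1.17 Fz 2.64 sd [0.45 0.6  0.13] | inst x 0.2 y -29.5 tipz 38.4 mm mom [-0.552 -0.264  0.003] w 0.0177
```

carry_out:
  targets:
    - [[0,0,0,0,0.08,0,-1],[0,0,0,0,0.08,0,-1],[0,0,0,0,0,0,-1]]

```text
t: 22.3
eef_pos: [0.5428, -0.2319, 0.2542]
ee_rot: [3.142, 0.0, -2.872]
force: [0.9, -2.0, 3.7]
width: 0.0178
```

```bash
python3 -c "
from h import *
fr(4)"
```

```text
t 22.45 Fx(slot-x) 0.32 Fy(slot) -1.80 Fz 2.86 sd [0.17 0.32 0.56] | inst x 0.2 y -25.6 tipz 38.5 mm mom [-0.675 -0.275  0.008] w 0.0178
```

carry_out:
  targets:
    - [[0,0,0,0,0.04,0,-1],[0,0,0,0,0.04,0,-1],[0,0,0,0,0.04,0,-1],[0,0,0,0,0,0,-1]]

```text
t: 22.95
eef_pos: [0.542, -0.229, 0.2542]
ee_rot: [3.142, 0.0, -2.872]
force: [0.2, -2.9, 2.9]
width: 0.0179
```

```bash
python3 -c "
from h import *
fr(4)"
```

```text
t 23.1 Fx(slot-x) 0.32 Fy(slot) -2.47 Fz 3.05 sd [0.45 0.47 0.25] | inst x 0.2 y -22.6 tipz 38.5 mm mom [-0.869 -0.256  0.017] w 0.0178
```

Steps of 2 mm from here.

carry_out:
  targets:
    - [[0,0,0,0,0.04,0,-1],[0,0,0,0,0.04,0,-1],[0,0,0,0,0,0,-1]]

```text
t: 23.48
eef_pos: [0.5415, -0.2271, 0.2542]
ee_rot: [3.142, -0.0, -2.872]
force: [1.8, -2.5, 3.4]
width: 0.0178
```

```bash
python3 -c "
from h import *
fr(4)"
```

```text
t 23.625 Fx(slot-x) 0.34 Fy(slot) -2.25 Fz 2.81 sd [0.74 0.37 0.39] | inst x 0.2 y -20.6 tipz 38.5 mm mom [-0.855 -0.265 -0.03 ] w 0.0179
```

carry_out:
  targets:
    - [[0,0,0,0,0.04,0,-1],[0,0,0,0,0.04,0,-1],[0,0,0,0,0,0,-1]]

```text
t: 24.0
eef_pos: [0.5409, -0.2252, 0.2542]
ee_rot: [3.142, -0.0, -2.872]
force: [1.4, -2.3, 2.9]
width: 0.0178
```

```bash
python3 -c "
from h import *
fr(4)"
```

```text
t 24.15 Fx(slot-x) 0.27 Fy(slot) -2.22 Fz 3.09 sd [0.4  0.71 0.2 ] | inst x 0.2 y -18.6 tipz 38.4 mm mom [-0.869 -0.274 -0.014] w 0.0176
```

carry_out:
  targets:
    - [[0,0,0,0,0.04,0,-1],[0,0,0,0,0.04,0,-1],[0,0,0,0,0,0,-1]]

```text
t: 24.52
eef_pos: [0.5404, -0.2233, 0.2541]
ee_rot: [3.141, -0.0, -2.872]
force: [1.4, -1.5, 4.0]
width: 0.0178
```

```bash
python3 -c "
from h import *
fr(4)"
```

```text
t 24.675 Fx(slot-x) 0.45 Fy(slot) -1.59 Fz 3.14 sd [0.41 0.51 0.57] | inst x 0.2 y -16.6 tipz 38.4 mm mom [-0.759 -0.24  -0.009] w 0.0177
```

carry_out:
  targets:
    - [[0,0,0,0,0.04,0,-1],[0,0,0,0,0.04,0,-1],[0,0,0,0,0,0,-1]]

```text
t: 25.05
eef_pos: [0.5392, -0.221, 0.2534]
ee_rot: [3.14, -0.001, -2.872]
force: [0.4, -0.1, -2.4]
width: 0.0177
```

```bash
python3 -c "
from h import *
fr(4)"
```

```text
t 25.2 Fx(slot-x) 0.25 Fy(slot) 0.32 Fz -1.64 sd [0.21 0.73 0.5 ] | inst x -0.3 y -14.2 tipz 37.7 mm mom [ 0.008  0.    -0.002] w 0.0176
```

Dropped: Fz went from 4 N to zero at y ≈ -14 mm, which agrees with the notch seen in the picture. I let it down now, without further sliding.

carry_out:
  targets:
    - [[0,0,0,0,0.01,0.05,-1],[0,0,0,0,0.01,0.05,-1],[0,0,0,0,0,0.02,-1],[0,0,0,0,0,0,-1]]

```text
t: 25.7
eef_pos: [0.5397, -0.2209, 0.2511]
ee_rot: [3.142, -0.0, -2.872]
force: [0.6, 0.6, -1.1]
width: 0.0178
```

```bash
python3 -c "
from h import *
fr(4)"
```

```text
t 25.85 Fx(slot-x) 0.16 Fy(slot) -0.05 Fz -1.31 sd [0.26 0.35 0.38] | inst x 0.2 y -14.2 tipz 35.5 mm mom [ 0.031 -0.004  0.017] w 0.0180
```

carry_out:
  targets:
    - [[0,0,0,0,0,0.03,-1],[0,0,0,0,0,0.03,-1],[0,0,0,0,0,0,-1]]

```text
t: 26.22
eef_pos: [0.5398, -0.2209, 0.2497]
ee_rot: [-3.142, 0.0, -2.872]
force: [-0.8, 0.3, -1.0]
width: 0.0176
```

```bash
python3 -c "
from h import *
fr(4)"
```

```text
t 26.375 Fx(slot-x) -0.48 Fy(slot) -0.15 Fz -1.02 sd [0.29 0.36 0.08] | inst x 0.2 y -14.2 tipz 34.0 mm mom [0.051 0.063 0.012] w 0.0176
```

carry_out:
  targets:
    - [[0,0,0,0,0,0.02,-1],[0,0,0,0,0,0,-1]]

```text
t: 26.62
eef_pos: [0.5397, -0.2209, 0.2496]
ee_rot: [-3.141, 0.0, -2.872]
force: [-1.8, 0.3, 4.9]
width: 0.0179
```

```bash
python3 -c "
from h import *
fr(4)"
```

```text
t 26.775 Fx(slot-x) -1.64 Fy(slot) 1.60 Fz 5.34 sd [0.52 0.5  0.36] | inst x 0.2 y -14.2 tipz 33.9 mm mom [ 0.6    0.842 -0.024] w 0.0181
```

Collar touches the cover with about 6 N. I let go.

carry_out:
  targets:
    - [[0,0,0,0,0,0,-0.4],[0,0,0,0,0,0,-0.2],[0,0,0,0,0,0,0.1],[0,0,0,0,0,0,0.1],[0,0,0,0,0,0,0.1],[0,0,0,0,0,0,0.1]]

```text
t: 27.52
eef_pos: [0.5398, -0.2209, 0.2491]
ee_rot: [-3.142, -0.0, -2.872]
force: [1.4, 0.0, -0.1]
width: 0.048
```

```bash
python3 -c "
from h import *
fr(2)
p,d=arm.grab_frame('wrist');cv2.imwrite('pics/w7.png',p[:,:,::-1])"
```

```text
t 27.575 Fx(slot-x) 0.58 Fy(slot) 0.26 Fz -0.02 sd [0.88 0.39 0.07] | inst x 0.2 y -14.2 tipz 33.4 mm mom [ 0.002  0.026 -0.017] w 0.0483
```

View pics/w7.png

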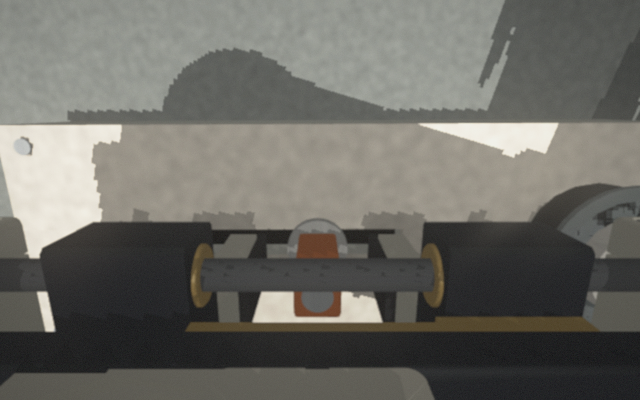

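The handle at (275,318) stands upright and free of both fingers. I go straight up, then check.

carry_out:
  targets:
    - [[0,0,0,0,0,-0.4,0.1],[0,0,0,0,0,-0.8,0.1],[0,0,0,0,0,-1,0.1],[0,0,0,0,0,-1,0.1],[0,0,0,0,0,-1,0.1],[0,0,0,0,0,-1,0.1],[0,0,0,1,0,-0.5,0.1],[0,0,0,1,0,0,0.1],[0,0,0,1,0,0,0.1],[0,0,0,0,0,0,0.1],[0,0,0,0,0,0,0.1]]

```text
t: 29.0
eef_pos: [0.4677, -0.241, 0.3924]
ee_rot: [-3.141, 0.001, -2.872]
force: [0.8, 0.6, 0.4]
width: 0.0482
```

Run:
```python
from h import *
M=arm.camera_model("wrist")
for n in ["wrist","side","top"]:
    p,d=arm.grab_frame(n);cv2.imwrite(f"pics/{n}8.png",p[:,:,::-1]);np.savez(f"pics/{n}8.npz",p=p,d=d)
    if n!="wrist": M=arm.camera_model(n)
    for q,z in [("pin_collar",.06),("pin_grip",.088)]:
        for r in arm.landmark_of(n,q)[:3]:
            w=atz(n,r["point"],z,M)-O; print(n,q,r["point"],round(r["conf"],2),"inst x %.1f y %.1f"%(w@X*1e3,w@U*1e3))
    hsv=cv2.cvtColor(p,cv2.COLOR_RGB2HSV);m=cv2.inRange(hsv,(5,140,70),(20,255,255));k,l,st,c=cv2.connectedComponentsWithStats(m)
    for i in range(1,k):
        if st[i,4]>15:
            o,dr=ray(n,c[i][::-1],M);w=o+dr*np.median(d[l==i]);print(n,"orange",c[i][::-1].round(),st[i].tolist(),"inst",(w-O)@X,(w-O)@U,w[2], "max z", max((o+ray(n,(r_,c_),M)[1]*d[r_,c_])[2] for r_,c_ in zip(*np.where(l==i)) if d[r_,c_]>0))
im=cv2.imread("pics/side8.png");cv2.imwrite("pics/side8c.png",cv2.resize(im[100:400,190:510],None,fx=2,fy=2,interpolation=cv2.INTER_CUBIC))
print(arm.get_state()["t"])
```

```text
wrist pin_collar [263.6, 317.7] 0.61 inst x 1.7 y -14.4
wrist orange [294. 310.] [308, 292, 7, 5, 22] inst 0.006165764344836961 -0.020882962050059677 0.10991500177157143 max z 0.11125355965780082
wrist orange [294. 325.] [321, 292, 7, 5, 20] inst 0.006113704155570112 -0.008661157513597698 0.11009624441517823 max z 0.11151968099807041
side pin_collar [177.6, 208.8] 0.82 inst x 3.3 y 423.6
side pin_collar [198.8, 278.2] 0.62 inst x 58.4 y 274.1
side pin_collar [310.7, 377.9] 0.53 inst x 1.2 y -14.1
side pin_grip [303.8, 381.8] 0.81 inst x -0.0 y -19.7
side pin_grip [168.8, 210.4] 0.59 inst x 6.7 y 412.9
side pin_grip [131.5, 252.6] 0.49 inst x 142.2 y 446.5
side orange [58. 35.] [0, 0, 91, 117, 6995] inst 0.005742887178976195 1.4925837232639074 -0.04069766295102484 max z 0.16063728801657118
side orange [275. 473.] [456, 253, 40, 37, 776] inst 0.17473763082350624 -0.08223974767872352 0.034423800548578964 max z 0.061525354946896704
side orange [308. 378.] [371, 302, 15, 14, 116] inst -0.006516902475979042 -0.018159921611569735 0.08205016274225618 max z 0.10285468652739949
side orange [361. 441.] [436, 356, 11, 10, 90] inst -0.00013614817790175534 -0.12511174715724468 0.06099577632155051 max z 0.06299275582028852
top pin_collar [140.1, 322.8] 0.72 inst x 262.9 y 173.4
top pin_collar [270.6, 233.5] 0.69 inst x 18.6 y 440.2
top pin_collar [214.3, 206.9] 0.47 inst x 158.4 y 474.2
top pin_grip [228.6, 288.4] 0.67 inst x 76.5 y 296.1
top pin_grip [274.0, 230.4] 0.66 inst x 11.5 y 440.7
top pin_grip [212.9, 202.4] 0.65 inst x 157.9 y 474.8
29.45
```

View pics/side8c.png

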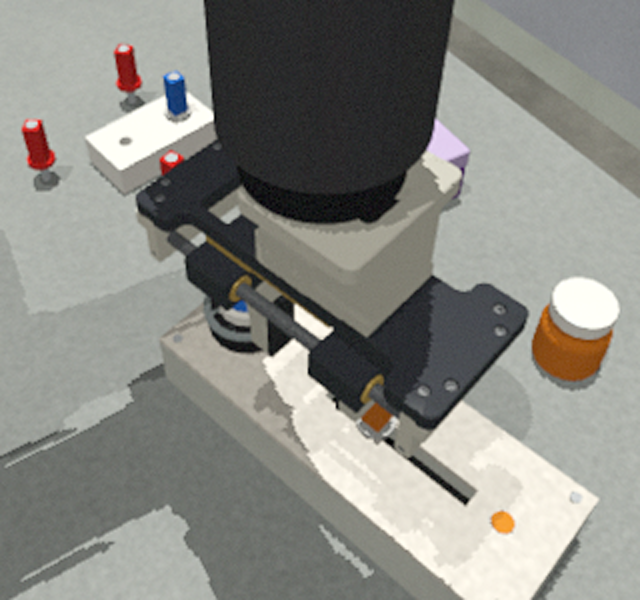

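View pics/wrist8.png

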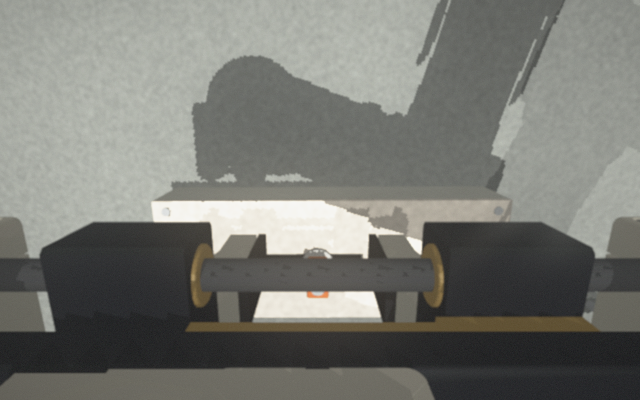

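carry_out:
  targets:
    - [[0,0,0,0,1,0,0.1],[0,0,0,0,1,0,0.1],[0,0,0,0,1,0,0.1],[0,0,0,0,1,0,0.1],[0,0,0,0,1,0,0.1],[0,0,0,0,1,0,0.1],[0,0,0,0,1,0,0.1],[0,0,0,0,0,0,0.1],[0,0,0,0,0,0,0.1]]

```text
t: 30.58
eef_pos: [0.421, -0.0723, 0.3918]
ee_rot: [-3.141, 0.0, -2.871]
force: [-0.3, -0.1, -0.7]
width: 0.0479
```

Run:
```python
from h import *
for n in ["side","top"]:
    p,d=arm.grab_frame(n);cv2.imwrite(f"pics/{n}9.png",p[:,:,::-1])
    M=arm.camera_model(n);hsv=cv2.cvtColor(p,cv2.COLOR_RGB2HSV);m=cv2.inRange(hsv,(5,140,70),(20,255,255));k,l,st,c=cv2.connectedComponentsWithStats(m)
    for i in range(1,k):
        if st[i,4]>15 and st[i,4]<600:
            P=np.array([(lambda o,dr:o+dr*d[r,q])(*ray(n,(r,q),M)) for r,q in zip(*np.where(l==i))]);w=np.median(P,0)
            print(n,c[i][::-1].round(),st[i].tolist(),"inst x %.4f y %.4f z %.4f top %.4f"%((w-O)@X,(w-O)@U,w[2],np.percentile(P[:,2],97)))
im=cv2.imread("pics/side9.png");cv2.imwrite("pics/side9c.png",cv2.resize(im[220:400,270:500],None,fx=3.3,fy=3.3,interpolation=cv2.INTER_CUBIC))
a=O+U*-.0135; print("expected axis foot/top px",proj("side",[*a[:2],.065]),proj("side",[*a[:2],.111]))
```

```text
side [302. 378.] [371, 286, 17, 30, 292] inst x -0.0074 y -0.0175 z 0.0969 top 0.1121
side [361. 441.] [436, 356, 11, 10, 91] inst x 0.0000 y -0.1247 z 0.0607 top 0.0626
top [228. 434.] [432, 224, 5, 8, 19] inst x -0.0022 y -0.0029 z 0.1104 top 0.1131
expected axis foot/top px (np.float64(309.29814028268726), np.float64(377.3260348989552)) (np.float64(292.695294126819), np.float64(379.6414923929019))
```

View pics/side9c.png

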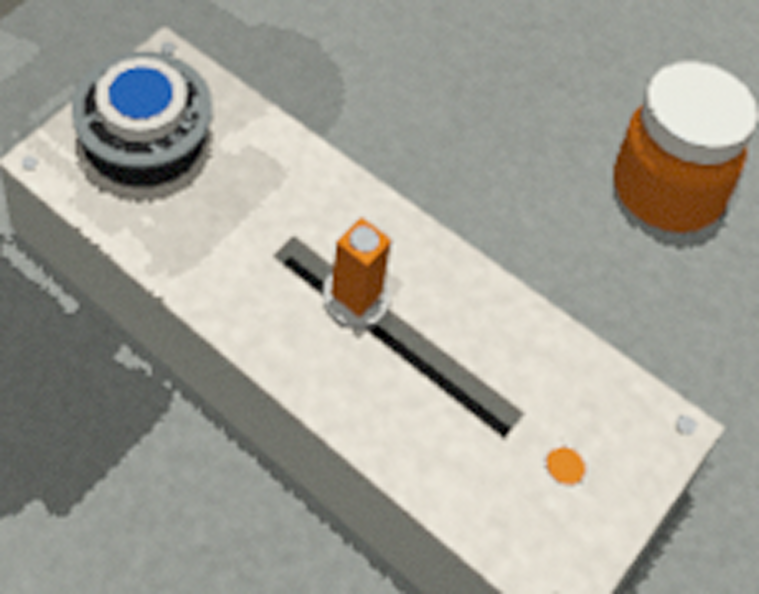

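View pics/top9.png

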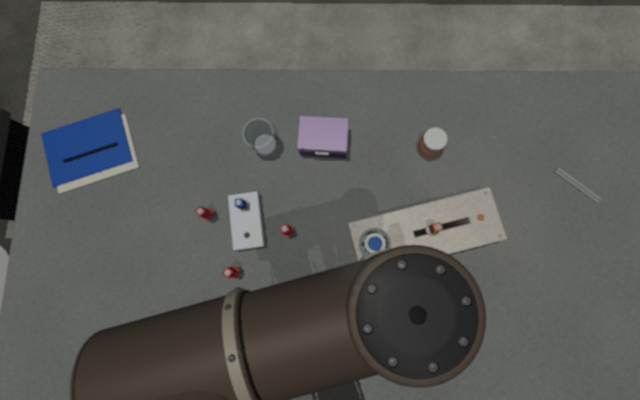

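The pin stands upright with its collar flat on the cover. The top of its handle is at z ≈ 0.112, where 0.111 is expected. The jar, box, beaker and spare are where they were.

```bash
python3 -c "
from station import arm
print(arm.job_done(), arm.get_state()['t'])"
```

```text
the job is handed in; nothing more can be done
the job is handed in; nothing more can be done
```

The orange coupling pin is seated in the notch, released and standing, and the job is handed in at about 31 s of the 72 s allowed. No verdict was reported back.

- **Fitting:** I took the pin from the rack and put its tip down 12 mm inside the orange-dot end. It rested on the rail at about 4 N, and I slid it along in steps of 2–6 mm after a first 21 mm stroke. The vertical force fell to zero at about y = -14 mm, close to where an earlier wrist picture hinted at the notch (about -13 mm). I stopped there and lowered the pin until the collar met the cover at about 6 N. Then I opened the fingers and moved away.
- **Carriage:** I could not read its position directly. The force along the slot stayed at or below about 2.5 N in every reading, against the 10 N brake, so it should not have moved.
- **Last checks:** The side picture shows the pin upright with its collar flat on the cover. The handle top measured 0.112 m against 0.111 m expected. The blue spare, beaker, purple box and jar look unmoved.
- **Disagreement:** The top camera saw only a sliver of orange there, and that gave the pin about 10 mm further along the slot than the other readings. I put this down to only part of the handle's top showing; the wrist and side cameras gave y ≈ -14 mm for the collar.

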